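# Load the polishing wheel into its bench stand and lock it

### The job

Take the polishing wheel that has the long axle out of its wooden cradle and lower it gently, without dropping it, into the two open slots of the grey bench stand until both axle ends sit fully home, with the wheel midway between the two cheeks. Then fold the steel keeper hoop all the way down over the axle ends, so that the wheel is locked in. Leave the wheel with the short axle and everything else on the bench where it is.

Things in the scene. Friction and masses are not known exactly. Their poses are not given: they have to be found in the camera images.
- wheel_center (a point): Centre of the wheel to load, on its axle, 55 mm above the table at the start. Dark rubber polishing wheel, 80 mm diameter, 30 mm wide, at the middle of a steel axle 14 mm thick, 200 mm long; 22 mm collars stand 5 mm off its faces. 0.35 to 0.65 kg. y runs along the level axle (same either way round); x, z at any roll. Grip the top of the rim from above, across its 30 mm.
- axle_end_1 (a point): End of the long axle, on its centre line, 100 mm from the wheel's centre towards the wheel's +y.
- axle_end_2 (a point): Other end of the long axle, 100 mm from the wheel's centre towards -y.
- spare_center (a point): Centre of the wheel to leave alone: the same wheel (80 mm diameter, 30 mm wide) on an axle only 100 mm long, lying in the other cradle. Axes as for wheel_center.
- cradle_a: Fixed wooden cradle, base 80 x 120 x 8 mm, origin under its centre. Two posts, 10 mm thick, 42 mm either side (local y) of the centre, end in V notches open upwards that hold an axle along local y at 55 mm height; nothing of it rises above 62 mm. One of the wheels lies in it.
- cradle_b: The second cradle, identical to cradle_a.
- stand_seat (a point): Where the wheel's centre belongs in the fixed grey stand: midway between its cheeks, at the seated axle's centre line, 60 mm above the table. z up, y along the seated axle; the hoop folds down to -x and leans to +x when open. Cheeks: upright plates 12 mm thick centred 76 mm either side along y (140 mm clear between), 92 mm tall. Base plate 110 (x) x 190 (y) x 10 mm.
- slot_1 (a point): Floor of the slot in the cheek on the stand's +y side, middle of its width and thickness, 53 mm above the table. The slot is open at the top, 17 mm wide (x) for the 14 mm axle; straight walls up to 80 mm above the table, then 45 degree lead-ins widen the mouth to 41 mm at 92 mm.
- slot_2 (a point): The same in the other cheek, on the stand's -y side.
- hoop_hinge (a point): Middle of the hoop's level hinge line, which runs along the stand's y: 28 mm from stand_seat towards +x and 14 mm above it (74 mm above the table).
- hoop (a joint): Angle of the keeper hoop, rad: 0 = folded down over the axle ends (closed, at its stop), grows as it opens up and over; starts at about 2.05 to 2.35, leaning back; 2.5 = stop. Steel U, 0.15 kg: two side arms (8 mm thick, 10 mm tall, 89 mm either side, outside the cheeks) and a cross bar. Stiff: stays where left, needs 2 to 4 N at the bar. Passes 2 mm over a seated axle.
- hoop_bar (a point): Middle of the hoop's round cross bar, 10 mm diameter, 170 mm free length along the stand's y. At hoop angle a it lies, in stand_seat's frame, at x = 28 mm - 113 mm cos a, z = 14 mm + 113 mm sin a. When down it is 40 mm clear of the wheel's rim. It can be pinched from above and led along its arc, or pushed.
- strip_mid (a point): Middle of a loose white plastic strip, 60 x 160 (y) x 5 mm, flat on the bench. Not to be moved.
- rule_mid (a point): Middle of a loose steel bar rule, 200 (x) x 26 x 4 mm, flat on the bench between cradles and stand. Not to be moved.
- jar_mid (a point): Middle of a loose jar, 70 mm diameter, 85 mm tall. Not to be moved.
- driver_mid (a point): On a screwdriver lying on the bench along its x. Not to be moved.
- cup_grit_mid (a point): Middle of a closed grey tub, 64 mm diameter, 60 mm tall. Not to be moved.
- rotary_mid (a point): Middle of a black rotary tool lying on the bench, 50 mm thick, about 195 mm long along its x. Not to be moved.
There are look-alikes about, which are no part of the job. What is shaped like the part that bears wheel_center but green is not meant.

How it is judged:
On the way, in this order (a step that is already met when the one before it is completed fails the run):
1. the wheel's axle is fully down in both slots, centred, while the hoop is still open (z of axle_end_1 in the frame of stand_seat between -0.004 and 0.003 m and x of axle_end_1 in the frame of stand_seat between -0.004 and 0.004 m and z of axle_end_2 in the frame of stand_seat between -0.004 and 0.003 m and x of axle_end_2 in the frame of stand_seat between -0.004 and 0.004 m and y of wheel_center in the frame of stand_seat between -0.01 and 0.01 m and value of joint hoop above 1.5 rad), for 0.2 s.
2. the hoop is folded down over the axle ends (z of axle_end_1 in the frame of stand_seat between -0.004 and 0.003 m and x of axle_end_1 in the frame of stand_seat between -0.004 and 0.004 m and z of axle_end_2 in the frame of stand_seat between -0.004 and 0.003 m and x of axle_end_2 in the frame of stand_seat between -0.004 and 0.004 m and y of wheel_center in the frame of stand_seat between -0.01 and 0.01 m and value of joint hoop below 0.1 rad), for 0.2 s.
At the end, for the whole second after the job is handed in: Both axle ends lie within 3 mm of the seated height and 4 mm of the slots' middle, the wheel's centre is within 10 mm of midway between the cheeks and at rest, and the hoop is down to less than 0.1 rad (all of step 2 and linear speed of wheel below 0.03 m/s); the robot touches nothing.
It fails at once if something else on the bench (or the other wheel) is moved by more than 30 mm (distance of any of spare_center, strip_mid, rule_mid, jar_mid, driver_mid, cup_grit_mid, rotary_mid from where it was at the start of the episode above 0.03 m).
It fails at once if the wheel is dropped (falls untouched by the fingers, faster than 0.45 m/s: a drop of about 10 mm) (linear speed of wheel above 0.45 m/s and contact force between the fingers and wheel below 0.1 N).
It fails at once if the wheel is rammed into the stand (more than 100 N between them) (contact force between wheel and stand above 100 N).
It also fails if it takes over 59 s, if anything falls off the work surface, if the arm or the gripper's body presses on something with over 40 N, if the wrist force passes 120 N, or if a joint passes its speed limit or range.

### The arm

A 7-joint arm with a two-finger parallel gripper is mounted at the origin on the work surface. World frame = base frame: x ahead of the robot, y to its left, z up, the work surface at z = 0. Lengths are in m, angles in rad, forces in N, time in s.
With the tool pointing down it reaches from about 0.425 to 1.025 m from the base axis. Payload 9.4 kg.
Tool frame: the origin (TCP) lies at the very end of the fingers, on their centre line; the grasp point (between the pads) lies pinch_z behind it (pinch_z is the distance from the TCP to the grasp point, in m); z points along the fingers, y is the line along which they close (so a half turn about z gives the same grasp; the last joint's range is limited). The gripper opens to 85 mm and grips with 20 to 120 N. Pads are 22 mm wide; open, the fingers measure 114 mm over their backs; the gripper's body (76 mm by 85 mm) begins 54 mm behind the grasp point. The pads swing forward as they close: fully open they stand 13 mm farther back than shut.
Start: joints at [1.086, 0.599, -0.003, 1.599, 0.002, 0.943, -0.08], TCP at [0.288, -0.666, 0.231] pointing down, gripper open.
Joint ranges: [-2.57, 2.57], [-0.35, 1.97], [-1.29, 1.29], [0.11, 2.56], [-1.05, 4.19], [0.11, 1.86], [-2.63, 2.63]. Speed limits (rad/s): [2.22, 2.22, 3.01, 3.01, 3.14, 3.14, 3.14].

### API

Orientations are given as a unit quaternion [w, x, y, z].
In Python, from station import * gives the robot as it stands.
- The arm moves only by the tool send_rows, never from a script. Its argument "deltas" is a list of rows, each a list of 2 entries, a list of its own where there are three numbers: the shift along the tool's x, y, z in cm, then the turn about the tool's z in degrees. In form: [[[tx, ty, tz], twist], ...]. A call has 1 to 20 rows; each row shifts and turns the commanded pose from where the row before left it, along the tool's axes as they then stand; what a row does not reach is not made up. A row lasts 1/12 s, in which the tool goes at most 41.7 mm and 7.16 degrees, less where a joint would pass 70% of its speed; a pose out of reach is approached as far as the arm can. A call with a gripper value outside its range is refused whole. "fingers" is the opening, from 0 (shut) to 1 (fully open), set as the call begins (left out, the last holds). The fingers move at their own pace and stop on an object; "newtons" is the grip in N (left out, the last holds). Time passes only in rows, so rows that do not move let the fingers close. It gives the time, the measured TCP pose, the force, the opening and the grip force at its end, in the units of the state.
- read_state(): the state, without advancing time (a new reading comes with each control period).
- capture(name): name is "scene" or "top" or "wrist"; returns a dict with "image" (420x560x3 uint8, red, green, blue), "intrinsics" (3x3 intrinsics, pixels), "rvec" (rotation vector, rad) and "tvec" (3), from world to camera coordinates, as OpenCV has them. Camera axes: x right, y down, z forward; pixel columns grow to the right and rows downward; lengths in m; the calibration is good to about 2 mm. The wrist camera is an equidistant fisheye: a pixel r from the principal point sees the ray r / f radians off the axis. A picture is of the moment at which its call begins. There is no depth.
- sign_off(): hands the job in; it is judged then, once.
The state is a dict: "time": time; "qpos": joint angles; "qvel": joint speeds; "tau": joint torques, N m; "position": TCP position; "tcp_rot": TCP orientation; "force": force on the tool from outside, world axes, zero at the start; "moment": the same for the moment, N m; "width": finger opening in m; "gripper_force": force on a finger pad.
Only numpy, scipy, OpenCV 4.12 (cv2) and the standard library are available. Lean on these libraries where they do the work, as an engineer would, in place of code of your own. Each camera call takes 0.05 s, during which the arm holds its last target. There are 200 camera calls.

## Working session

There is one attempt and no reset: what is moved stays moved. The work goes in short steps, Python scripts to look and compute and a tool call to move; the robot and the scene stay as the last step left them, time stands still between calls to the robot, and variables do not carry over. Pictures are saved under pics/ and viewed, at most 13 in all, crops included, and the job is handed in when it is done.

Besides the shell and the picture viewer there is one more tool, called after "Emit:" in YAML: its name, and indented under it one key for each argument. send_rows: Moves the arm, as the interface text tells. Its arguments: {"type":"object","properties":{"deltas":{"type":"array","items":{"type":"array"}},"fingers":{"type":"number"},"newtons":{"type":"number"}},"required":["deltas"]}

```bash
mkdir -p pics; ls; python3 - <<'E'
from station import *
import cv2,numpy as np
np.set_printoptions(precision=4,suppress=True)
for n in ["scene","top"]:
    c=capture(n); cv2.imwrite(f"pics/{n}0.png",c["image"][:,:,::-1]); np.savez(f"pics/{n}0.npz",**c)
    print(n,c["intrinsics"],c["rvec"],c["tvec"])
print(read_state())
E
```

```text
pics
scene [[477.1998   0.     280.45  ]
 [  0.     477.1998 210.7   ]
 [  0.       0.       1.    ]] [ 1.7211  1.7842 -0.786 ] [-0.0143 -0.2636  1.6114]
top [[517.5411   0.     283.8161]
 [  0.     517.5411 218.7987]
 [  0.       0.       1.    ]] [ 2.1466 -2.2098  0.0697] [0.0398 0.4564 1.6022]
{'time': 0.1, 'qpos': array([ 1.0863,  0.6   , -0.0025,  1.6001,  0.0018,  0.9429, -0.0798]), 'qvel': array([ 0.0004, -0.0008,  0.0011, -0.0026,  0.0002,  0.0009,  0.0002]), 'tau': array([  0.0052, -77.8002,   1.5698, -25.8626,   0.0126,   0.0056,
         0.    ]), 'position': array([ 0.2873, -0.6652,  0.2305]), 'tcp_rot': array([-0.0007,  0.9793,  0.2025, -0.0002]), 'force': array([-0.6117, -0.5932, -0.0248]), 'moment': array([-0.0089, -0.0401, -0.0431]), 'gripper_force': 0.0, 'width': 0.08511639943382283}
```

View pics/scene0.png

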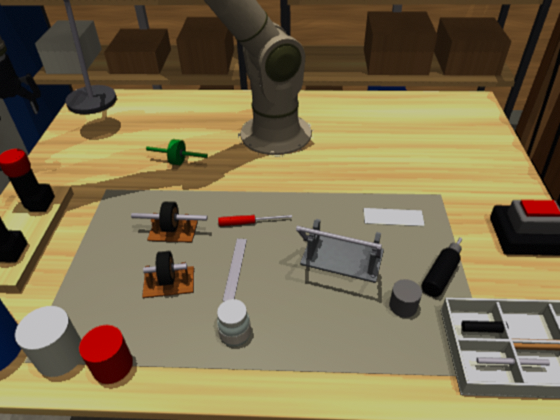

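View pics/top0.png

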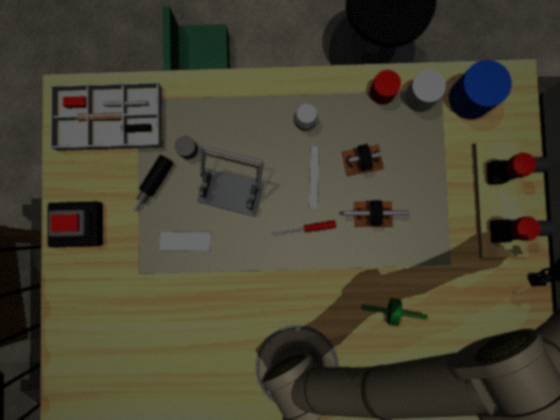

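Candidates for the wheel: long-axle black wheel at scene (169,216) / top (376,213), which is my choice. The short-axle spare is at scene (165,268) / top (364,157), and the green look-alike is at scene (177,152) / top (395,312). The stand is at scene (342,255) / top (231,185), with its hoop leaning away from the robot.

```bash
python3 - <<'E'
import cv2,numpy as np
s=cv2.imread("pics/scene0.png");t=cv2.imread("pics/top0.png")
t=cv2.convertScaleAbs(t,alpha=1.6)
def cr(im,x,y,w,h): return cv2.resize(im[y:y+h,x:x+w],(400,300),interpolation=cv2.INTER_CUBIC)
o=np.vstack([np.hstack([cr(s,120,185,100,75),cr(t,326,175,100,75)]),np.hstack([cr(s,290,212,100,75),cr(t,182,140,100,75)])])
cv2.imwrite("pics/crops.png",o)
E
```

```text
(no output)
```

View pics/crops.png

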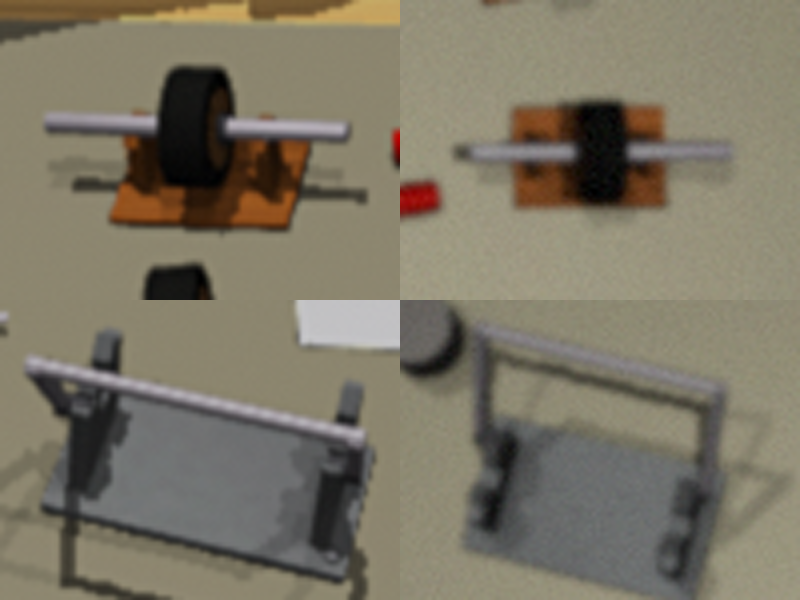

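The crop confirms the long axle, with ends in the crop at (45,123) and (348,131) from the scene, and (456,152) and (733,152) from the top. It also shows the stand's base corners, cheek lobes and bar ends clearly.

```bash
cat > h.py <<'E'
import cv2,numpy as np
np.set_printoptions(precision=4,suppress=True)
def cam(n):
    c=np.load(f"pics/{n}.npz"); R=cv2.Rodrigues(c["rvec"])[0]; return c["intrinsics"],R,c["tvec"]
def plane(n,uv,z):
    K,R,t=cam(n); o=-R.T@t; d=R.T@np.linalg.solve(K,[*uv,1.]); return o+d*(z-o[2])/d[2]
def tri(a,b,na="scene0",nb="top0"):
    P=[k@np.c_[R,t] for k,R,t in (cam(na),cam(nb))]
    X=cv2.triangulatePoints(*P,np.float64(a),np.float64(b))[:,0]; X=X[:3]/X[3]
    e=[ (p@np.r_[X,1]) for p in P]; return X,[np.round(q[:2]/q[2]-r,1) for q,r in zip(e,(a,b))]
E
python3 - <<'E'
from h import *
S1=lambda x,y:(120+x/4,185+y/4)
T1=lambda x,y:(326+(x-400)/4,175+y/4)
S2=lambda x,y:(290+x/4,212+(y-300)/4)
T2=lambda x,y:(182+(x-400)/4,140+(y-300)/4)
print("axle",tri(S1(45,123),T1(456,152)),tri(S1(348,131),T1(733,152)))
print("axle@55",plane("scene0",S1(45,123),.055),plane("scene0",S1(348,131),.055),plane("top0",T1(456,152),.055),plane("top0",T1(733,152),.055))
# which scene end matches which top end: report also swapped
print("swap",tri(S1(45,123),T1(733,152)),tri(S1(348,131),T1(456,152)))
print("bar",tri(S2(28,362),T2(722,388)),tri(S2(362,438),T2(475,330)))
c=[plane("top0",T2(*p),.01) for p in ((463,547),(693,598),(727,470),(497,418))]
print("base top",c,np.mean(c,0))
print("base scene",[plane("scene0",S2(*p),.01) for p in ((42,505),(343,575))])
print("cheek slot mid z.092",plane("top0",T2(493,480),.092),plane("top0",T2(679,525),.092))
E
```

```text
axle (array([ 0.5032, -0.2286,  0.1129]), [array([41.3, -6.4]), array([ 29.5, -14.7])]) (array([ 0.4605, -0.266 ,  0.0641]), [array([-42. ,  -6.3]), array([-29.3,   0.8])])
axle@55 [ 0.4694 -0.3551  0.055 ] [ 0.4719 -0.1548  0.055 ] [ 0.4672 -0.1459  0.055 ] [ 0.461  -0.3567  0.055 ]
swap (array([ 0.4617, -0.3587,  0.0474]), [array([0.1, 0. ]), array([ 0.1, -0. ])]) (array([ 0.4683, -0.1506,  0.0517]), [array([ 2., -0.]), array([ 1.4, -0.3])])
bar (array([0.6111, 0.0811, 0.1667]), [array([ 0.2, -0. ]), array([ 0.1, -0. ])]) (array([0.6594, 0.2583, 0.1631]), [array([ 0.1, -0. ]), array([0., 0.])])
base top [array([0.5199, 0.2966, 0.01  ]), array([0.4741, 0.116 , 0.01  ]), array([0.5748, 0.0867, 0.01  ]), array([0.6218, 0.268 , 0.01  ])] [0.5476 0.1918 0.01  ]
base scene [array([0.5807, 0.0896, 0.01  ]), array([0.6298, 0.2693, 0.01  ])]
cheek slot mid z.092 [0.5605 0.2588 0.092 ] [0.5223 0.1199 0.092 ]
```

Emit:
send_rows:
  deltas:
    - [[0,0,0],5.85]
    - [[0,0,0],5.85]
    - [[0,0,0],5.85]
    - [[0,0,0],5.85]
    - [[1.19,-2.75,0],0]
    - [[1.19,-2.75,0],0]
    - [[1.19,-2.75,0],0]
    - [[1.19,-2.75,0],0]
    - [[1.19,-2.75,0],0]
    - [[1.19,-2.75,0],0]
    - [[1.19,-2.75,0],0]
    - [[1.19,-2.75,0],0]
    - [[1.19,-2.75,0],0]
    - [[1.19,-2.75,0],0]
    - [[1.19,-2.75,0],0]
    - [[1.19,-2.75,0],0]
    - [[1.19,-2.75,0],0]
    - [[1.19,-2.75,0],0]
    - [[1.19,-2.75,0],0]
  fingers: 1

```text
time: 1.68
position: [0.4665, -0.2517, 0.2311]
tcp_rot: [-0.0, 1.0, -0.0, -0.0]
force: [0.3, 0.4, -0.9]
width: 0.0857
gripper_force: 0.0
```

```bash
cat >> h.py <<'E'
def snap(n,tag):
    from station import capture
    c=capture(n); cv2.imwrite(f"pics/{tag}.png",c["image"][:,:,::-1]); np.savez(f"pics/{tag}.npz",**c); return c
def wray(n,uv):
    K,R,t=cam(n); q=(np.array(uv,float)-K[:2,2])/K[0,0]; r=np.hypot(*q); s=np.sin(r)/r if r>1e-9 else 1
    return -R.T@t, R.T@np.array([q[0]*s,q[1]*s,np.cos(r)])
def wplane(n,uv,z):
    o,d=wray(n,uv); return o+d*(z-o[2])/d[2]
E
python3 - <<'E'
from h import *
import station
c=snap("wrist","w1"); s=station.read_state()
print(c["intrinsics"],-cv2.Rodrigues(c["rvec"])[0].T@c["tvec"],s["position"],s["tcp_rot"],s["qpos"],s["time"],getattr(station,"pinch_z",None),[x for x in dir(station) if x[0]!='_'])
E
```

```text
[[325.1923   0.     279.3764]
 [  0.     325.1923 212.9472]
 [  0.       0.       1.    ]] [ 0.5496 -0.2508  0.3736] [ 0.4693 -0.2457  0.231 ] [-0.0016  1.      0.0029  0.0003] [ 0.3198  0.3675  0.0768  2.0485 -0.0463  0.7278 -1.1389] 1.7333 0.0187 ['MotionError', 'capture', 'pinch_z', 'read_state', 'sign_off']
```

View pics/w1.png

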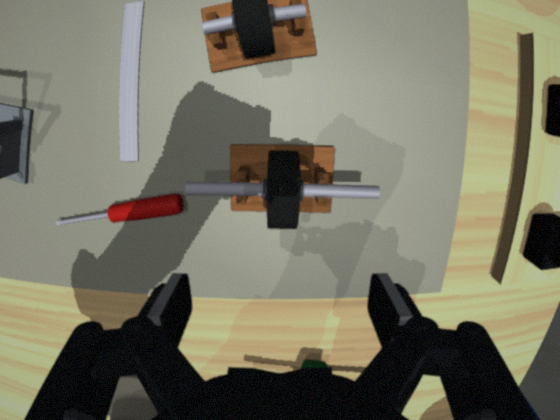

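The wrist view shows the long axle from (186,188) to (379,191), with the wheel between them at about (284,189) and its rim spanning x 268–300. The cradle sits beneath it and the stand is at the left edge.

```bash
python3 - <<'E'
from h import *
import station
a,b=wplane("w1",(186,188),.055),wplane("w1",(379,191),.055)
print(a,b,(a+b)/2,np.linalg.norm(a-b),"yaw deg of axle from y",np.degrees(np.arctan2(a[0]-b[0],a[1]-b[1])))
K,R,t=cam("w1"); print("rim L,R at top z .095: ",wplane("w1",(269,168),.095),wplane("w1",(299,168),.095))
print(R, station.read_state()["position"])
E
```

```text
[ 0.4696 -0.1539  0.055 ] [ 0.4665 -0.3548  0.055 ] [ 0.468  -0.2544  0.055 ] 0.2009786022734738 yaw deg of axle from y 0.8712492781721396
rim L,R at top z .095:  [ 0.497  -0.2418  0.095 ] [ 0.497  -0.2679  0.095 ]
[[ 0.0003 -1.     -0.0001]
 [-0.9476 -0.0003  0.3194]
 [-0.3194  0.     -0.9476]] [ 0.4693 -0.2457  0.231 ]
```

Emit:
send_rows:
  deltas:
    - [[0.1,0.1,0],0.9]
    - [[0.1,0.1,1.0],0]
    - [[0,0,2.0],0]
    - [[0,0,2.0],0]
    - [[0,0,2.0],0]
    - [[0,0,1.5],0]
    - [[0,0,1.5],0]
    - [[0,0,1.0],0]
    - [[0,0,1.0],0]
    - [[0,0,0],0]
    - [[0,0,0],0]
  fingers: 1

```text
time: 2.65
position: [0.4678, -0.2556, 0.1109]
tcp_rot: [-0.0, 1.0, -0.009, -0.0]
force: [0.1, -0.6, 1.3]
width: 0.0852
gripper_force: 0.0
```

```bash
python3 - <<'E'
from h import *
import station
c=snap("wrist","w2"); s=station.read_state()
print(s["position"],s["tcp_rot"],s["time"],s["force"])
E
```

```text
[ 0.4682 -0.2556  0.1114] [ 0.0001  1.     -0.0084  0.    ] 2.7 [0.5354 0.4877 0.3906]
```

View pics/w2.png

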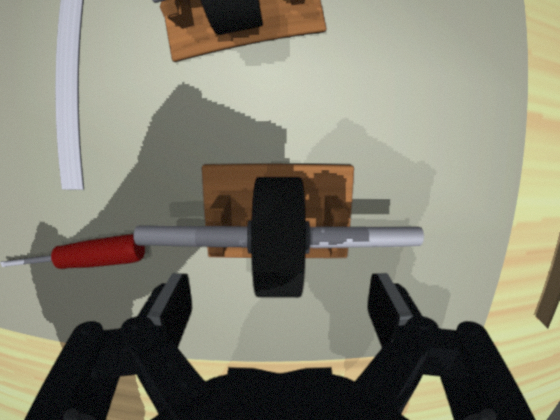

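The wheel (x 253–305) sits midway between the fingers (centre about 279) and square to them. I'll go down and grip.

Emit:
send_rows:
  deltas:
    - [[0,0,1.0],0]
    - [[0,0,1.0],0]
    - [[0,0,1.0],0]
    - [[0,0,0.8],0]
    - [[0,0,0.6],0]
    - [[0,0,0],0]
    - [[0,0,0],0]

```text
time: 3.28
position: [0.468, -0.2551, 0.0667]
tcp_rot: [-0.0, 1.0, -0.008, -0.001]
force: [-0.2, -0.1, 0.3]
width: 0.0853
gripper_force: 0.0
```

Emit:
send_rows:
  deltas:
    - [[0,0,0],0]
    - [[0,0,0],0]
    - [[0,0,0],0]
    - [[0,0,0],0]
    - [[0,0,0],0]
    - [[0,0,0],0]
    - [[0,0,0],0]
    - [[0,0,0],0]
    - [[0,0,0],0]
    - [[0,0,0],0]
  fingers: 0
  newtons: 60

```text
time: 4.12
position: [0.4684, -0.2554, 0.0677]
tcp_rot: [0.0, 1.0, -0.008, 0.0]
force: [-0.2, -0.5, 5.8]
width: 0.0289
gripper_force: 59.4
```

Emit:
send_rows:
  deltas:
    - [[0,0,-0.3],0]
    - [[0,0,-0.6],0]
    - [[0,0,-1.0],0]
    - [[0,0,-1.5],0]
    - [[0,0,-2.0],0]
    - [[0,0,-2.0],0]
    - [[0,0,-2.5],0]
    - [[0,0,-2.5],0]
    - [[0,0,-2.0],0]
    - [[0,0,-1.5],0]
    - [[0,0,-1.0],0]
    - [[0,0,-0.4],0]
    - [[0,0,0],0]

```text
time: 5.2
position: [0.4683, -0.2552, 0.2411]
tcp_rot: [0.0, 1.0, -0.008, 0.001]
force: [-0.8, 0.2, -4.5]
width: 0.0291
gripper_force: 59.6
```

Emit:
send_rows:
  deltas:
    - [[0.08,-0.8,0],0]
    - [[0.08,-1.8,0],0]
    - [[0.08,-2.6,0],0]
    - [[0.08,-2.8,0],0]
    - [[0.08,-2.8,0],0]
    - [[0.08,-2.8,0],0]
    - [[0.08,-2.8,0],0]
    - [[0.08,-2.8,0],0]
    - [[0.08,-2.8,0],0]
    - [[0.08,-2.8,0],0]
    - [[0.08,-2.8,0],0]
    - [[0.08,-2.8,0],0]
    - [[0.08,-2.8,0],0]
    - [[0.08,-2.8,0],0]
    - [[0.08,-2.8,0],0]
    - [[0.08,-2.8,0],0]
    - [[0.08,-2.6,0],0]
    - [[0.08,-1.8,0],0]
    - [[0.05,-1.0,0],0]
    - [[0,-0.3,0],0]

```text
time: 6.87
position: [0.49, 0.2195, 0.2391]
tcp_rot: [0.0, 1.0, -0.007, -0.001]
force: [0.2, 0.6, -4.6]
width: 0.0291
gripper_force: 59.8
```

Emit:
send_rows:
  deltas:
    - [[0,0,0],2.0]
    - [[0,0,0],3.0]
    - [[0,0,0],4.0]
    - [[0,0,0],3.0]
    - [[0,0,0],1.8]
    - [[0,0,0],0]
    - [[0,0,0],0]
    - [[0,0,0],0]

```text
time: 7.53
position: [0.4907, 0.2167, 0.24]
tcp_rot: [0.0, 0.992, -0.128, -0.0]
force: [-0.3, -0.5, -5.2]
width: 0.029
gripper_force: 59.8
```

```bash
python3 - <<'E'
from h import *
import station
c=snap("wrist","w3"); s=station.read_state()
print(s["position"],s["tcp_rot"],s["time"],s["force"],s["qpos"])
E
```

```text
[0.4907 0.2169 0.2401] [ 0.0002  0.9918 -0.1281 -0.0002] 7.5833 [-0.4477  0.2678 -4.325 ] [-0.5626  0.3635  0.0545  2.0236 -0.0281  0.7558 -2.319 ]
```

View pics/w3.png

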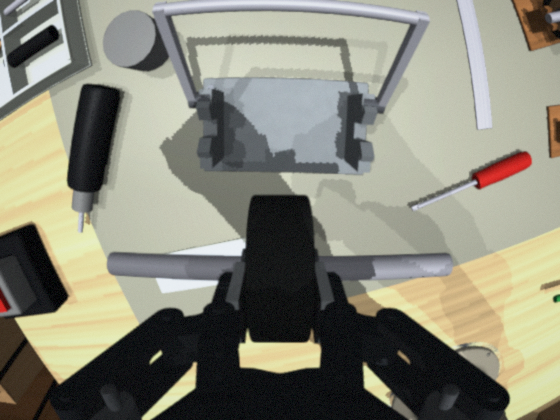

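The wheel is held square (axle from (108,262) to (452,264)). The stand is ahead, with its cheeks near x 210 and 358 and slot gaps near y 128. I'll zoom in on it.

```bash
python3 - <<'E'
import cv2
i=cv2.imread("pics/w3.png")[68:188,180:400]
i=cv2.convertScaleAbs(i,alpha=1.5,beta=10)
cv2.imwrite("pics/w3c.png",cv2.resize(i,(792,432),interpolation=cv2.INTER_CUBIC))
E
```

```text
(no output)
```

View pics/w3c.png

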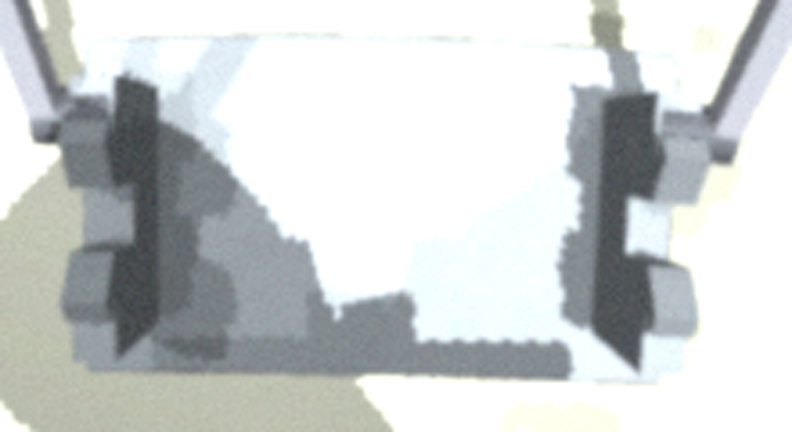

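The crop shows the slot gaps, left from y 185 to 248 at x≈88 and right from about y 202 to 262 at x≈676. The base front edge runs from (75,370) to (687,380).

```bash
python3 - <<'E'
from h import *
P=lambda x,y:(180+x/3.6-0.4,68+y/3.6-0.4)
yw=lambda a,b:np.degrees(np.arctan2(a[0]-b[0],a[1]-b[1]))
for z in (.08,.086,.092):
    l,r=wplane("w3",P(88,216),z),wplane("w3",P(676,232),z); print(z,l,r,(l+r)/2,np.linalg.norm(l-r),yw(l,r))
l,r=wplane("w3",P(75,370),.01),wplane("w3",P(687,380),.01); print("base front",l,r,(l+r)/2,np.linalg.norm(l-r),yw(l,r))
l,r=wplane("w3",P(85,38),.01),wplane("w3",P(693,52),.01); print("base back",l,r,(l+r)/2,np.linalg.norm(l-r),yw(l,r))
# bar ends from w3
l,r=wplane("w3",(156,8),.168),wplane("w3",(426,18),.168);print("bar",l,r,(l+r)/2,np.linalg.norm(l-r),yw(l,r))
K,R,t=cam("w3");print("cam",-R.T@t)
for z in (.228,):
    l,r=wplane("w3",(108,262),z),wplane("w3",(452,264),z); print("axle",l,r,(l+r)/2,np.linalg.norm(l-r),yw(l,r))
E
```

```text
0.08 [0.5721 0.2694 0.08  ] [0.5295 0.1216 0.08  ] [0.5508 0.1955 0.08  ] 0.15382957978747136 16.047909707590662
0.086 [0.572 0.268 0.086] [0.5304 0.1231 0.086 ] [0.5512 0.1956 0.086 ] 0.15077799834196215 16.047909707590645
0.092 [0.572  0.2666 0.092 ] [0.5312 0.1246 0.092 ] [0.5516 0.1956 0.092 ] 0.14772641689645283 16.047909707590637
base front [0.525  0.3056 0.01  ] [0.4707 0.1103 0.01  ] [0.4978 0.2079 0.01  ] 0.2026736947675623 15.532178596876161
base back [0.6281 0.2713 0.01  ] [0.5761 0.0854 0.01  ] [0.6021 0.1783 0.01  ] 0.19304514246410046 15.611792226390875
bar [0.6645 0.2589 0.168 ] [0.6131 0.081  0.168 ] [0.6388 0.17   0.168 ] 0.18514608825073817 16.08933269957286
cam [0.5712 0.1969 0.3825]
axle [0.5169 0.3158 0.228 ] [0.4638 0.1187 0.228 ] [0.4903 0.2173 0.228 ] 0.20409348570262328 15.078247924144893
```

Emit:
send_rows:
  deltas:
    - [[0,0,0],0.8]
    - [[0.4,0.05,0],0]
    - [[0.8,0.05,0],0]
    - [[1.2,0.1,0],0]
    - [[1.4,0.1,0],0]
    - [[1.2,0.1,0],0]
    - [[0.8,0.05,0],0]
    - [[0.4,0.05,0],0]
    - [[0.2,0,0.5],0]
    - [[0,0,1.0],0]
    - [[0,0,1.6],0]
    - [[0,0,2.0],0]
    - [[0,0,2.0],0]
    - [[0,0,1.6],0]
    - [[0,0,1.0],0]
    - [[0,0,0.6],0]
    - [[0,0,0.3],0]
    - [[0,0,0],0]
    - [[0,0,0],0]

```text
time: 9.17
position: [0.5514, 0.1958, 0.1347]
tcp_rot: [-0.0, 0.991, -0.135, 0.0]
force: [1.1, 0.5, -5.0]
width: 0.0291
gripper_force: 59.9
```

```bash
python3 - <<'E'
from h import *
import station
c=snap("wrist","w4"); c=snap("scene","s4"); s=station.read_state()
print(s["position"],s["tcp_rot"],s["time"],s["force"])
a=cv2.convertScaleAbs(cv2.imread("pics/w4.png")[100:320,60:500],alpha=1.5,beta=10)
b=cv2.convertScaleAbs(cv2.imread("pics/s4.png")[190:290,280:400],alpha=1.2)
o=np.zeros((600,800,3),np.uint8); o[:400]=cv2.resize(a,(800,400),interpolation=cv2.INTER_CUBIC); o[400:,:240]=cv2.resize(b,(240,200)); cv2.imwrite("pics/w4c.png",o)
E
```

```text
[0.5516 0.1958 0.1351] [-0.0004  0.9908 -0.1352  0.0006] 9.2667 [-0.6792 -0.1557 -4.5135]
```

View pics/w4c.png

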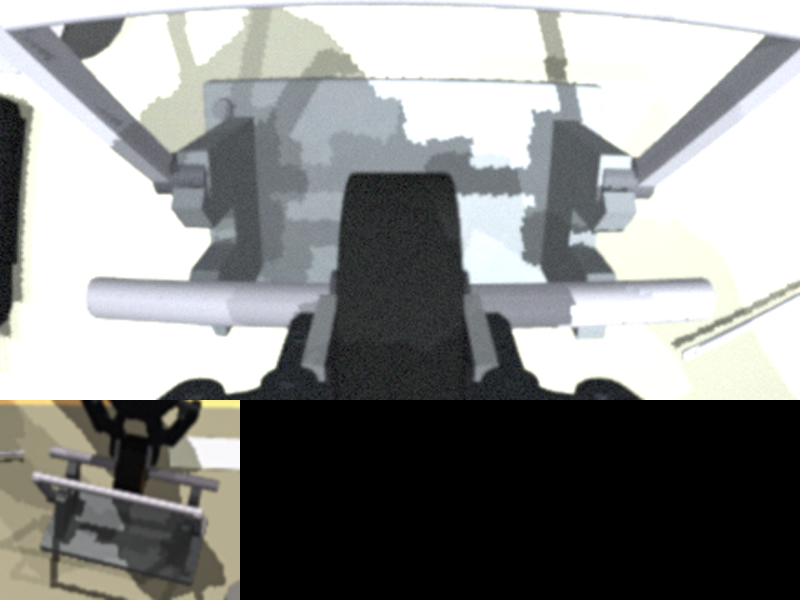

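The axle is over the mouths, running from (88,298) to (712,298) in the crop. The +x slot lips are at (190,227) and (617,229), and the stand sits about 1.5 mm to the right of the wheel.

```bash
python3 - <<'E'
from h import *
P=lambda x,y:(60+x/1.818-.3,100+y/1.818-.3)
h=np.radians(15.55); X=np.array([np.cos(h),-np.sin(h)]);Y=np.array([np.sin(h),np.cos(h)]); o=np.array([.5514,.1958])
f=lambda p,z:(lambda q:np.round([(q[:2]-o)@X*1e3,(q[:2]-o)@Y*1e3],1))(wplane("w4",P(*p),z))
print("lips z80 (want 8.5,+-76)",f((190,227),.08),f((617,229),.08))
print("mouth edge z92 (20.5)",f((190,195),.092),f((617,192),.092))
print("base back z10 (55,+-95)",f((207,80),.01),f((600,85),.01))
print("axle end",f((88,298),.123),f((712,298),.123))
K,R,t=cam("w4");print(-R.T@t)
E
```

```text
lips z80 (want 8.5,+-76) [ 8.1 79.1] [  7.5 -80.3]
mouth edge z92 (20.5) [24.4 73. ] [ 25.7 -73.6]
base back z10 (55,+-95) [55.  91.1] [ 53. -93.]
axle end [ -0.8 102.6] [  -0.5 -100.8]
[0.6315 0.1747 0.2773]
```

Emit:
send_rows:
  deltas:
    - [[0,0.1,0.3],0]
    - [[0,0,0.4],0]
    - [[0,0,0.4],0]
    - [[0,0,0.4],0]
    - [[0,0,0.4],0]
    - [[0,0,0.3],0]
    - [[0,0,0.3],0]
    - [[0,0,0.3],0]
    - [[0,0,0.3],0]
    - [[0,0,0],0]
    - [[0,0,0],0]

```text
time: 10.18
position: [0.5508, 0.1946, 0.103]
tcp_rot: [0.0, 0.991, -0.135, -0.0]
force: [0.1, 0.8, -3.4]
width: 0.0295
gripper_force: 59.9
```

Emit:
send_rows:
  deltas:
    - [[0,0,0.2],0]
    - [[0,0,0.2],0]
    - [[0,0,0.2],0]
    - [[0,0,0.2],0]
    - [[0,0,0],0]
    - [[0,0,0],0]

```text
time: 10.68
position: [0.5508, 0.1946, 0.0951]
tcp_rot: [0.0, 0.991, -0.135, -0.0]
force: [-0.1, 0.1, -3.6]
width: 0.0287
gripper_force: 59.9
```

Emit:
send_rows:
  deltas:
    - [[0,0,0.2],0]
    - [[0,0,0.2],0]
    - [[0,0,0.2],0]
    - [[0,0,0.2],0]
    - [[0,0,0.2],0]
    - [[0,0,0.2],0]
    - [[0,0,0.2],0]
    - [[0,0,0.2],0]
    - [[0,0,0.2],0]
    - [[0,0,0.1],0]
    - [[0,0,0],0]
    - [[0,0,0],0]

```text
time: 11.68
position: [0.5509, 0.1946, 0.0762]
tcp_rot: [0.0, 0.991, -0.135, -0.0]
force: [0.4, -0.1, -4.0]
width: 0.0292
gripper_force: 59.9
```

Emit:
send_rows:
  deltas:
    - [[0,0,0.1],0]
    - [[0,0,0.1],0]
    - [[0,0,0.05],0]
    - [[0,0,0],0]
    - [[0,0,0],0]
    - [[0,0,0],0]

```text
time: 12.18
position: [0.5509, 0.1946, 0.0738]
tcp_rot: [0.0, 0.991, -0.135, -0.0]
force: [-0.8, -1.0, -4.2]
width: 0.0289
gripper_force: 59.9
```

Emit:
send_rows:
  deltas:
    - [[0,0,0.1],0]
    - [[0,0,0.05],0]
    - [[0,0,0],0]
    - [[0,0,0],0]

```text
time: 12.52
position: [0.5511, 0.1946, 0.0728]
tcp_rot: [-0.0, 0.991, -0.135, 0.0]
force: [-1.6, -0.3, 4.6]
width: 0.0287
gripper_force: 61.2
```

Emit:
send_rows:
  deltas:
    - [[0,0,0.05],0]
    - [[0,0,0.05],0]
    - [[0,0,0],0]
    - [[0,0,0],0]

```text
time: 12.85
position: [0.5511, 0.1946, 0.0727]
tcp_rot: [-0.0, 0.991, -0.135, 0.0]
force: [-3.4, -1.5, 16.6]
width: 0.0288
gripper_force: 62.9
```

Contact came at TCP z 0.0728, the height expected for a seated axle. Releasing, going up and checking.

Emit:
send_rows:
  deltas:
    - [[0,0,-0.05],0]
    - [[0,0,0],0]
    - [[0,0,0],0]
    - [[0,0,0],0]
    - [[0,0,0],0]
    - [[0,0,0],0]
  fingers: 0.75

```text
time: 13.35
position: [0.5509, 0.1946, 0.0716]
tcp_rot: [0.0, 0.991, -0.135, -0.0]
force: [-0.1, -0.3, -0.1]
width: 0.0641
gripper_force: 0.0
```

Emit:
send_rows:
  deltas:
    - [[0,0,-0.3],0]
    - [[0,0,-0.8],0]
    - [[0,0,-1.5],0]
    - [[0,0,-2],0]
    - [[0,0,-2.5],0]
    - [[0,0,-2.5],0]
    - [[0,0,-2.5],0]
    - [[0,0,-2],0]
    - [[0,0,-1.5],0]
    - [[0,0,-0.8],0]
    - [[0,0,0],0]
    - [[0,0,0],0]

```text
time: 14.35
position: [0.5508, 0.1946, 0.2358]
tcp_rot: [-0.0, 0.991, -0.135, 0.0]
force: [-0.1, -0.5, -1.0]
width: 0.0643
gripper_force: 0.0
```

```bash
python3 - <<'E'
from h import *
import station
c=snap("wrist","w5"); s=station.read_state()
print(s["position"],s["tcp_rot"],s["time"],s["force"],s["qpos"])
E
```

```text
[0.5504 0.1945 0.2351] [ 0.0002  0.9908 -0.1351 -0.0004] 14.4 [ 1.0451 -0.4171 -0.6986] [-0.4837  0.4256  0.0659  1.9285 -0.0384  0.7896 -2.2385]
```

View pics/w5.png

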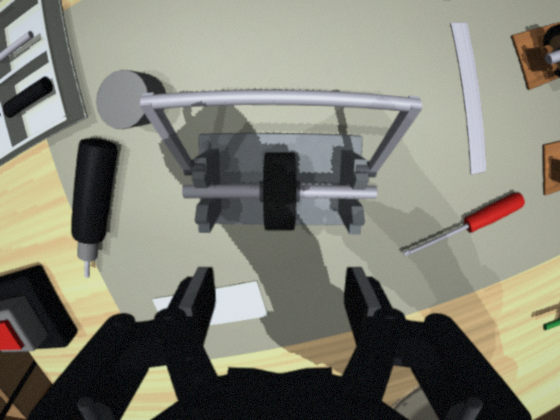

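The wheel is seated: axle at (184,191)–(377,192), the wheel midway between the cheeks, and the hoop still open with its bar at about (280,100). Now I'll take the shut fingers behind the bar to push it over.

Emit:
send_rows:
  deltas:
    - [[0.6,0,0],0]
    - [[1.4,0,0],0]
    - [[2,0,0],0]
    - [[2.5,0,0],0]
    - [[2.5,0,0],0]
    - [[2,0,0],0]
    - [[1.4,0,0],0]
    - [[0.6,0,0],0]
    - [[0,0,0.5],0]
    - [[0,0,1],0]
    - [[0,0,1.5],0]
    - [[0,0,2],0]
    - [[0,0,2],0]
    - [[0,0,1.3],0]
    - [[0,0,0.7],0]
    - [[0,0,0],0]
    - [[0,0,0],0]
  fingers: 0
  newtons: 40

```text
time: 15.82
position: [0.6759, 0.16, 0.1458]
tcp_rot: [0.0, 0.991, -0.135, -0.0]
force: [-0.3, -0.3, 0.4]
width: -0.0002
gripper_force: 0.0
```

Emit:
send_rows:
  deltas:
    - [[-0.5,0,0],0]
    - [[-0.5,0,0],0]
    - [[-0.5,0,0],0]
    - [[-0.5,0,0],0]
    - [[-0.5,0,0],0]
    - [[-0.5,0,0],0]
    - [[-0.5,0,0],0]
    - [[-0.5,0,0],0]

```text
time: 16.48
position: [0.6394, 0.1704, 0.1471]
tcp_rot: [-0.001, 0.991, -0.135, 0.002]
force: [4.5, -0.7, 3.4]
width: -0.0001
gripper_force: 2.3
```

Emit:
send_rows:
  deltas:
    - [[-0.7,0,0],0]
    - [[-0.7,0,0],0]
    - [[-0.7,0,0],0]
    - [[-0.7,0,0],0]
    - [[-0.7,0,0],0]
    - [[-0.7,0,0],0]
    - [[-0.7,0,0],0]
    - [[-0.7,0,0],0]
    - [[-0.7,0,0],0]
    - [[-0.7,0,0],0]
    - [[-0.7,0,0],0]
    - [[-0.7,0,0],0]
    - [[-0.7,0,0],0]
    - [[-0.7,0,0],0]
    - [[-0.7,0,0],0]
    - [[-0.7,0,0],0]
    - [[-0.5,0,0],0]
    - [[0,0,0],0]

```text
time: 17.98
position: [0.5235, 0.2022, 0.1457]
tcp_rot: [0.0, 0.991, -0.135, -0.001]
force: [-0.4, -0.8, -0.2]
width: -0.0001
gripper_force: 0.0
```

```bash
python3 - <<'E'
from h import *
import station
snap("wrist","w6");snap("scene","s6"); s=station.read_state()
print(s["position"],s["time"],s["force"])
a=cv2.imread("pics/w6.png"); b=cv2.imread("pics/s6.png")[170:300,260:420]
o=np.zeros((600,800,3),np.uint8); o[:360,:480]=cv2.resize(a,(480,360)); o[:260,480:]=cv2.resize(b,(320,260)); cv2.imwrite("pics/w6c.png",o)
E
```

```text
[0.5243 0.2021 0.1458] 18.0833 [ 0.6051 -0.8145  0.6031]
```

View pics/w6c.png

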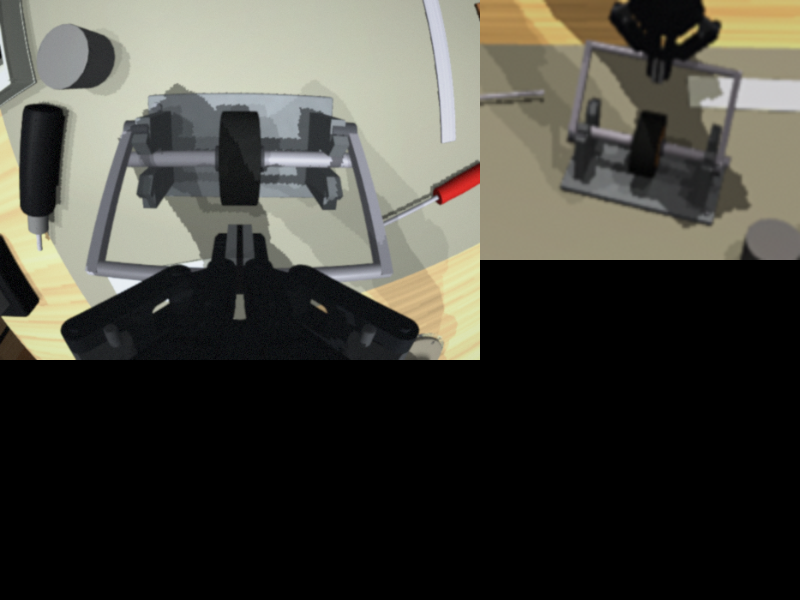

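The bar now leans past the top onto the fingers' -x side (bar at about (240,270) in the left view). The wheel is still seated. Next I'll go over the bar and press it down along its arc.

Emit:
send_rows:
  deltas:
    - [[0.5,0,0],0]
    - [[0.5,0,0],0]
    - [[0,0,-1],0]
    - [[0,0,-2],0]
    - [[0,0,-1],0]
    - [[-1,0,0],0]
    - [[-1.5,0,0],0]
    - [[-0.8,0,0],0]
    - [[0,0,0],0]
    - [[0,0,0.7],0]
    - [[0,0,0.7],0]
    - [[0,0,0.6],0]
    - [[0,0,0],0]

```text
time: 19.17
position: [0.5015, 0.2081, 0.1641]
tcp_rot: [0.001, 0.991, -0.135, -0.002]
force: [0.3, -0.2, -0.3]
width: -0.0002
gripper_force: 0.0
```

Emit:
send_rows:
  deltas:
    - [[-0.4,0,0.6],0]
    - [[-0.4,0,0.7],0]
    - [[-0.4,0,0.6],0]
    - [[-0.4,0,0.6],0]
    - [[-0.4,0,0.7],0]

```text
time: 19.58
position: [0.4833, 0.2133, 0.133]
tcp_rot: [0.0, 0.991, -0.135, -0.0]
force: [-1.4, 0.8, 1.3]
width: 0.0001
gripper_force: 1.2
```

Emit:
send_rows:
  deltas:
    - [[-0.3,0,0.7],0]
    - [[-0.3,0,0.7],0]
    - [[-0.3,0,0.7],0]
    - [[-0.25,0,0.8],0]
    - [[-0.25,0,0.8],0]

```text
time: 20.0
position: [0.4702, 0.2171, 0.096]
tcp_rot: [-0.0, 0.991, -0.135, 0.0]
force: [1.2, -0.0, 1.6]
width: -0.0001
gripper_force: 0.5
```

Emit:
send_rows:
  deltas:
    - [[-0.1,0,0.5],0]
    - [[-0.1,0,0.4],0]
    - [[0,0,0.3],0]
    - [[0,0,0.3],0]
    - [[0,0,0.2],0]
    - [[0,0,0],0]

```text
time: 20.5
position: [0.468, 0.2175, 0.0794]
tcp_rot: [0.0, 0.991, -0.135, -0.0]
force: [0.9, -0.0, -0.3]
width: 0.0004
gripper_force: 0.0
```

Emit:
send_rows:
  deltas:
    - [[0,0,0.1],0]
    - [[0,0,0.1],0]
    - [[0,0,0.1],0]
    - [[0,0,0],0]

```text
time: 20.83
position: [0.4683, 0.2177, 0.0784]
tcp_rot: [-0.0, 0.991, -0.135, 0.0]
force: [-4.5, -1.2, 24.3]
width: -0.0
gripper_force: 12.0
```

```bash
python3 - <<'E'
from h import *
import station
snap("wrist","w7");snap("scene","s7"); s=station.read_state()
print(s["position"],s["time"],s["force"])
a=cv2.imread("pics/w7.png"); b=cv2.imread("pics/s7.png")[170:300,260:420]
o=np.zeros((600,800,3),np.uint8); o[:360,:480]=cv2.resize(a,(480,360)); o[:260,480:]=cv2.resize(b,(320,260)); cv2.imwrite("pics/w7c.png",o)
E
```

```text
[0.4683 0.2177 0.0784] 20.9333 [-4.664  -1.5258 22.9471]
```

View pics/w7c.png

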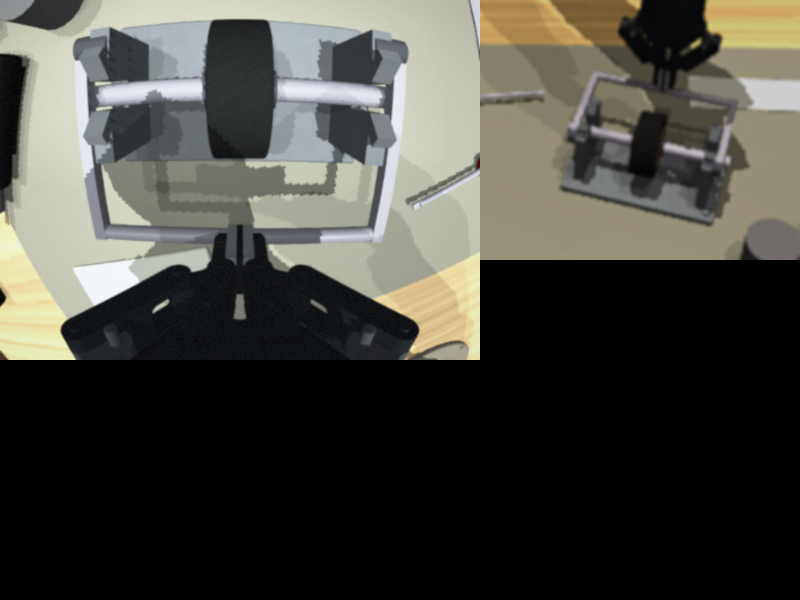

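The hoop is at its stop: the finger tip met firm resistance (24 N) at z 0.078, where the bar's top should be when the hoop is down. The arms lie over the axle ends. Backing off and handing in.

Emit:
send_rows:
  deltas:
    - [[0,0,-0.3],0]
    - [[0,0,-0.7],0]
    - [[0,0,-1.5],0]
    - [[0,0,-2],0]
    - [[0,0,-2],0]
    - [[0,0,-2],0]
    - [[0,0,-1.5],0]
    - [[0,0,-0.7],0]
    - [[0,0,0],0]
    - [[0,0,0],0]
    - [[0,0,0],0]
    - [[0,0,0],0]

```text
time: 21.93
position: [0.4676, 0.2174, 0.1828]
tcp_rot: [0.001, 0.991, -0.135, -0.001]
force: [-0.0, 0.5, -0.8]
width: 0.0
gripper_force: 0.0
```

```bash
python3 - <<'E'
from h import *
import station
snap("wrist","w8"); print(station.read_state()["position"])
cv2.imwrite("pics/w8c.png",cv2.imread("pics/w8.png"))
E
```

```text
[0.4676 0.2174 0.1828]
```

View pics/w8c.png

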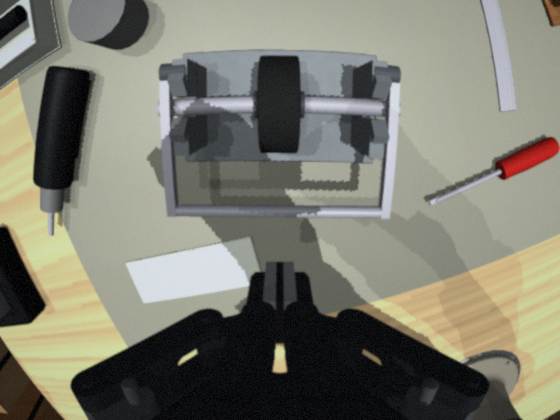

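The hoop is flat, with its bar at (280,212) and its arms over the axle ends at (168,105) and (392,105). The wheel is centred at (279,103), and the gripper is clear.

```bash
python3 -c "
from station import *
print(sign_off())"
```

```text
the job is handed in; nothing more can be done
None
```

The long-axle wheel is seated in the stand midway between the cheeks, the keeper hoop is folded down to its stop over the axle ends, and the job is handed in at about 22 s; the sign-off returned no verdict.

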